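# Wedge the rocking butcher's block

## Robot

A 6-joint arm with a two-finger parallel gripper is mounted at the origin on a cart in front of the work surface, level with it; the furniture and walls round the work are solid. World frame = base frame: x ahead of the robot, y to its left, z up, the work surface at z = 0. Lengths are in m, angles in rad, forces in N, time in s.
With the tool pointing down it reaches from about 0.25 to 0.725 m from the base axis. Payload 4 kg.
Tool frame: the origin (TCP) lies on the front face of the gripper's body, between the roots of the fingers; the fingertips stand 73 mm ahead of it and the grasp point (between the pads) lies 54 mm ahead of it; z points along the fingers, y is the line along which they close (so a half turn about z gives the same grasp; the last joint's range is limited). The gripper opens to 85 mm and grips with 20 to 120 N. Pads are 22 mm wide; open, the fingers measure 114 mm over their backs; the gripper's body (76 mm by 85 mm) begins 54 mm behind the grasp point. The pads swing forward as they close: fully open they stand 13 mm farther back than shut.
Start: joints at [1.136, 0.241, 0.005, 1.335, 0, 1.571], TCP at [0.211, 0.453, 0.304] pointing down, gripper open.
Joint ranges: [-2.72, 2.72], [-1.05, 1.87], [-1.09, 1.28], [-1.99, 2.15], [-1.42, 1.44], [-3.14, 3.14]. Speed limits (rad/s): [2.79, 2.79, 3.14, 3.14, 3.14, 3.14].

## Interface

Orientations are given as a unit quaternion [x, y, z, w].
In Python, from workcell import bot gives the robot as it stands. The module is installed in compiled form; this text tells all that it offers.
- The arm moves only by the tool step_arm, never from a script. Its argument "rows" is a list of rows, each a list of 2 entries, a list of its own where there are three numbers: the shift along the tool's x, y, z in mm, then the turn about the tool's z in degrees. A call has 1 to 12 rows; each row is the pose to reach, as a shift and turn from the pose commanded when the call began, along the tool's axes at that moment; what a row does not reach only later rows make up. A row lasts 1/8 s, in which the tool goes at most 62.5 mm and 10.7 degrees, less where a joint would pass 70% of its speed; a pose out of reach is approached as far as the arm can. A call with a gripper value outside its range is refused whole. "claw" is the gripper's target within -1 to 1 (shut at 1, half-way at 0, fully open at -1), set as the call begins (left out, the last holds). The fingers move at their own pace and stop on an object; the grip force is fixed at half the most. Time passes only in rows, so rows that repeat a pose let the fingers close. It gives the time, the measured TCP pose, the force, the opening and the grip force at its end, in the units of the state.
- bot.get_obs(): the state, without advancing time (a new reading comes with each control period).
- bot.camera(name): name is "scene" or "top"; returns (picture, depth): 420x560x3 uint8, red, green, blue; 420x560 float32, m along the optical axis (not along the pixel's ray), 0 where there is no reading.
- bot.camera_params(name): a dict with "fx", "fy", "cx", "cy" (pixels), "D" ([k1, k2, p1, p2, k3] as OpenCV has them; the pictures are not rectified), "pose" (4x4, takes a point from camera to world coordinates). Camera axes: x right, y up, looking along -z (the intrinsics and any distortion apply to the point x, -y, -z); pixel columns grow to the right and rows downward; lengths in m; the calibration is good to about 2 mm. A picture is of the moment at which its call begins. camera_params takes no time and is no camera call.
- bot.job_done(): hands the job in; it is judged then, once.
Trained networks look in the newest picture that a camera, given by its name, has taken for a name from the list of things; names that differ only in an ending like _2 or _b are one class to them, and where a whole thing is asked for, a point or a joint stands for the part that bears it (a point fixed in the world has none). Each returns a list of dicts, best first, with "score" (0 to 1); they miss things now and then, are a little off and sometimes report something else, mostly with a low value. They report only what shows in the picture. A call takes as long as a camera call.
- bot.trace(target, camera): "pixels" (420x560 bool, what is visible of it) and "uv" ([column, row] in pixels, amid what is visible of it).
The state is a dict: "clock": time; "joint_pos": joint angles; "joint_vel": joint speeds; "tau": joint torques, N m; "eef_pos": TCP position; "tool_rot": TCP orientation; "ft_force": force on the tool from outside, world axes, zero at the start; "ft_torque": the same for the moment, N m; "grip_width": finger opening in m; "grasp_force": force on a finger pad.
Only numpy, scipy, OpenCV 4.12 (cv2) and the standard library are available. Lean on these libraries where they do the work, as an engineer would, in place of code of your own. Each camera call takes 0.05 s, during which the arm holds its last target. There are 200 camera calls.

## Task

The butcher's block rocks when you pound in the mortar, because the foot at its near left corner is worn short. Push the beech wedge, thin end first, straight in from the front under that worn foot until it jams tight and stays tight when you let go of it; use no more than firm thumb pressure, so that neither the wedge nor the foot is strained and the block is not shoved along. Then press down firmly (15 to 20 N) with the closed fingers on top of that corner, as you would test a table, to check that it no longer gives. Leave the wedge jammed and the block level, and do not disturb the garlic or the mug.

Things in the scene. Friction and masses are not known exactly. Their poses are not given: they have to be found in the camera images.
- chopping_block: butcher's block, light and dark end-grain wood, 240 x 340 mm, 5 kg, level on four black rubber feet (centres x +-88, y +-138 mm). Origin: its middle, on the worktop under it; x from the front edge (x -120, long edge nearest the robot) to the back, y to its left end, z up. Board from 16 to 66 mm above the worktop. A 2 kg mortar stands on its right half; unwedged, 13 to 18 N down on its near left corner rocks it
- worn_foot (a point): point on the worktop under the middle of the near left foot (x -88, y +138 mm of the block), 36 mm square, which is worn short: the gap under its flat underside is 4 to 10.5 mm, new each time, not measured; the foot does not give. Axes as the block's; +x is the way to push the wedge. The foot's front face is 18 mm, the block's front edge 32 mm before this point (-x)
- loose_corner (a point): point on the block's top above the middle of the worn foot, 66 mm above the worktop: the place to press. Axes as the block's
- wedge: plain beech wedge, 130 mm long (x), 32 mm wide (y), 60 g, lying flat, slope up. Origin: middle of its flat underside; +x points to the thin end. Thickness 2.5 mm there, growing evenly to 21 mm at the upright heel face (1 in 7). Upright sides, to grip across the width near the heel. Friction about 0.6: pushed along with 9 to 15 N it jams (and yields no more), springs back a little when let go, and holds; 20 N is too hard
- wedge_tip (a point): middle of the thin end's lower edge, 65 mm from the wedge's origin along +x; axes as the wedge's
- garlic: garlic bulb, 60 mm, on the front right part of the block; origin under it
- mug: white mug, 80 mm across, 91 mm high, on the strip before the sink; origin at its underside

How it is judged:
By the outcome, as a careful person would: the job done as asked, in the order asked, and still so for the second after the job is handed in, with the robot touching nothing.
It also fails if it takes over 64 s, if anything falls off the work surface, if the arm or the gripper's body presses on something with over 40 N, if the wrist force passes 120 N, or if a joint passes its speed limit or range.

## Working session

There is one attempt and no reset: what is moved stays moved. The work goes in short steps, Python scripts to look and compute and a tool call to move; the robot and the scene stay as the last step left them, time stands still between calls to the robot, and variables do not carry over. Pictures are saved under pics/ and viewed, at most 10 in all, crops included, and the job is handed in when it is done.

Besides the shell and the picture viewer there is one more tool, called after "Call:" as name([rows], argument=value, ...), one row to a line, values as JSON. step_arm: Moves the arm, as the interface text tells. Its arguments: {"type":"object","properties":{"rows":{"type":"array"},"claw":{"type":"number"}},"required":["rows"]}

```bash
mkdir -p pics; cat > h.py <<'E'
import numpy as np, cv2
from workcell import bot
def world(cam, depth, mask):
    p=bot.camera_params(cam); K=np.array([[p['fx'],0,p['cx']],[0,p['fy'],p['cy']],[0,0,1]])
    v,u=np.nonzero(mask&(depth>0)); d=depth[v,u]
    n=cv2.undistortPoints(np.c_[u,v].astype(np.float64)[:,None],K,np.array(p['D'],float))[:,0]
    P=np.c_[n[:,0]*d,-n[:,1]*d,-d,np.ones(len(d))]@np.array(p['pose']).T
    return P[:,:3]
def rect(xy):
    c,s,a=cv2.minAreaRect((xy*1000).astype(np.float32)); return np.round(c,1),np.round(s,1),round(a,1)
E
python3 - <<'E'
from h import *
for c in ['top','scene']:
    im,d=bot.camera(c); cv2.imwrite(f'pics/{c}1.png',im[:,:,::-1]); 
    print(c,np.round(bot.camera_params(c)['pose'],3).tolist())
    for t in ['wedge','chopping_block','garlic','mug']:
        for r in bot.trace(t,c)[:2]:
            P=world(c,d,r['pixels']); 
            print(t,round(r['score'],2),np.round(r['uv']),len(P),np.round(np.percentile(P,[1,50,99],axis=0),3).tolist() if len(P) else '', rect(P[:,:2]) if len(P)>5 else '')
o=bot.get_obs(); print(o)
E
```

```text
top [[-0.029, 0.98, -0.195, 0.366], [-1.0, -0.03, -0.0, -0.183], [-0.006, 0.195, 0.981, 0.939], [0.0, 0.0, 0.0, 1.0]]
wedge 0.57 [362. 286.] 927 [[0.329, -0.361, 0.0], [0.386, -0.337, 0.012], [0.452, -0.312, 0.023]] (array([ 390.4, -337.8]), array([ 34. , 129.5]), 78.1)
wedge 0.28 [364. 166.] 14186 [[0.49, -0.527, 0.003], [0.636, -0.346, 0.066], [0.812, -0.194, 0.07]] (array([ 669.2, -391.5]), array([370.3, 278.5]), 66.8)
chopping_block 0.72 [364. 164.] 14254 [[0.49, -0.529, 0.003], [0.635, -0.346, 0.066], [0.811, -0.193, 0.071]] (array([ 669.1, -391. ]), array([369.9, 277.9]), 66.8)
garlic 0.65 [420. 204.] 629 [[0.516, -0.477, 0.066], [0.539, -0.445, 0.105], [0.57, -0.424, 0.122]] (array([ 542.6, -452.3]), array([59.4, 57.3]), 44.7)
mug 0.96 [165. 266.] 1701 [[0.392, 0.035, 0.004], [0.433, 0.089, 0.036], [0.475, 0.118, 0.092]] (array([432.1,  83.9]), array([99.1, 77.6]), 75.4)
scene [[0.447, 0.537, -0.715, -0.346], [-0.895, 0.278, -0.35, -0.606], [0.011, 0.796, 0.605, 0.804], [0.0, 0.0, 0.0, 1.0]]
wedge 0.91 [318. 284.] 872 [[0.322, -0.36, -0.003], [0.371, -0.336, 0.009], [0.449, -0
[... 526 characters left out ...]
9.8)
{'clock': 0.5, 'joint_pos': array([ 1.13600247e+00,  2.40607674e-01,  4.92306829e-03,  1.33521701e+00,
       -5.62219156e-06,  1.57082049e+00]), 'joint_vel': array([ 0.00021323, -0.00235521,  0.00191553, -0.00128954, -0.00237934,
       -0.00068213]), 'tau': array([-9.91999741e-05, -3.71857381e+01,  2.52461565e+01,  2.68492528e-03,
       -1.52761238e-06,  4.46719994e-06]), 'eef_pos': array([0.21059713, 0.45344395, 0.30387321]), 'tool_rot': array([ 2.15700353e-01,  9.76459602e-01, -5.20103881e-05, -8.60894932e-06]), 'ft_force': array([-0.07336686, -1.03415421, -0.41580429]), 'ft_torque': array([0.05192196, 0.00656353, 0.01632988]), 'grasp_force': 0.0, 'grip_width': 0.08547409221397476}
```

View pics/top1.png

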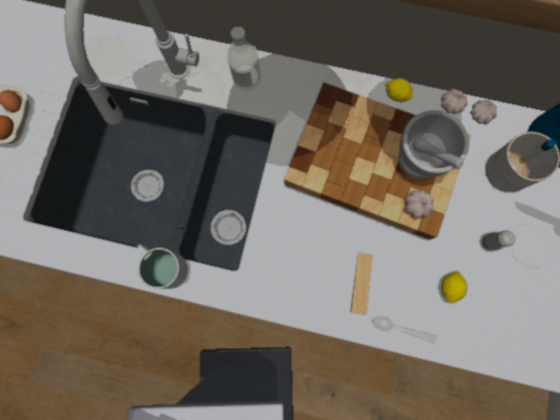

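View pics/scene1.png

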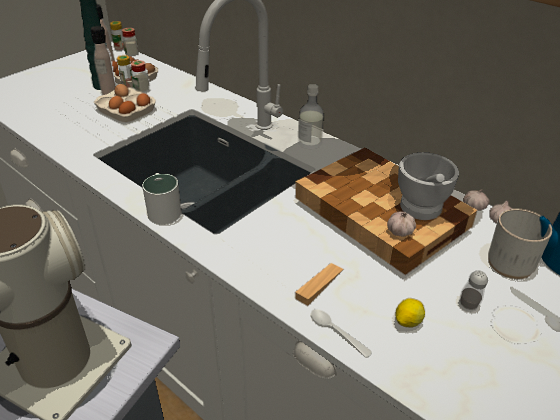

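```bash
cat > m.py <<'E'
from h import *
im,d=bot.camera('top')
r=bot.trace('chopping_block','top')[0]; P=world('top',d,r['pixels'])
T=P[abs(P[:,2]-.067)<.006][:,:2]; 
c,s,a=cv2.minAreaRect((T*1000).astype(np.float32)); print('block',c,s,a)
B=cv2.boxPoints((c,s,a)); print(B.round(1).tolist())
# robust edge fits: iteratively refine direction by percentile extents
best=None
for th in np.radians(np.arange(-35,35,.25)):
    ex=np.array([np.cos(th),np.sin(th)]); ey=np.array([-ex[1],ex[0]])
    u=T@ex; v=T@ey
    lo,hi=np.percentile(u,[.3,99.7]); l2,h2=np.percentile(v,[.3,99.7])
    A=(hi-lo)*(h2-l2)
    if best is None or A<best[0]: best=(A,np.degrees(th),lo,hi,l2,h2,ex,ey)
A,th,lo,hi,l2,h2,ex,ey=best
print('yaw',th,'size',hi-lo,h2-l2)
ctr=ex*(lo+hi)/2+ey*(l2+h2)/2; print('centre',ctr)
f=ctr-.088*ex+.138*ey; print('foot',f, 'radius',np.hypot(*f),'foot via near-left edges',ex*(lo+.032)+ey*(h2-.032))
W=[]
for cam in ['top','scene']:
    if cam=='scene': im,d=bot.camera(cam)
    r=bot.trace('wedge',cam)[0]; Q=world(cam,d,r['pixels'])
    Q=Q[(Q[:,2]>-.004)&(Q[:,2]<.03)]
    Z=np.c_[Q[:,:2],np.ones(len(Q))]; k=np.linalg.lstsq(Z,Q[:,2],rcond=None)[0]
    print(cam,'slope',k,'rect',cv2.minAreaRect((Q[:,:2]*1000).astype(np.float32)))
o=bot.get_obs(); print(o['clock'],o['eef_pos'],o['tool_rot'])
E
python3 m.py
```

```text
block (653.9981079101562, -380.0899658203125) (340.5283203125, 241.64576721191406) 66.79053497314453
[[475.8999938964844, -489.0], [697.9000244140625, -584.2000122070312], [832.0999755859375, -271.20001220703125], [610.0999755859375, -176.0]]
yaw -23.25 size 0.238467899505037 0.3375144400239047
centre [ 0.65359119 -0.37923955]
foot [ 0.62721222 -0.21770891] radius 0.6639219360713302 foot via near-left edges [ 0.62742548 -0.21915315]
top slope [-0.13960631  0.02670846  0.07539042] rect ((390.0207214355469, -338.4513244628906), (36.71150207519531, 127.98519134521484), 80.21482849121094)
scene slope [-0.0701731   0.12426812  0.07735129] rect ((385.853515625, -334.2911682128906), (34.56675720214844, 131.6107940673828), 79.10978698730469)
0.75 [0.21060347 0.45347808 0.3039379 ] [ 2.15680081e-01  9.76464081e-01  2.56245205e-05 -5.43676781e-06]
```

```bash
cat >> h.py <<'E'
def go(x,y,z,psi=None,ref=None):
    "shift in tool axes (mm) and turn (deg) from measured pose; psi = wanted world angle of tool x"
    from scipy.spatial.transform import Rotation as R
    o=bot.get_obs(); M=R.from_quat(o['tool_rot']).as_matrix()
    s=M.T@(np.array([x,y,z])-o['eef_pos'])*1000
    a=np.degrees(np.arctan2(M[1,0],M[0,0])); t=0 if psi is None else -((psi-a+180)%360-180)
    print('shift',s.round(1).tolist(),'turn',round(t,2),'now',o['eef_pos'].round(4),'psi',round(a,2),'tilt',np.round(M[:2,2],4),'F',o['ft_force'].round(2),'t',round(o['clock'],2),'j',o['joint_pos'].round(2))
E
python3 -c "
from h import *
go(.37,.06,.29,169.5);go(.348,-.33,.2,169.5)"
```

```text
shift [-310.3, -289.7, 13.9] turn -14.41 now [0.2106 0.4535 0.3039] psi 155.09 tilt [0.     0.0001] F [ 0.32  0.46 -0.11] t 0.75 j [1.14 0.24 0.01 1.34 0.   1.57]
shift [-454.6, -652.7, 103.9] turn -14.41 now [0.2106 0.4535 0.3039] psi 155.09 tilt [0.     0.0001] F [ 0.32  0.46 -0.11] t 0.75 j [1.14 0.24 0.01 1.34 0.   1.57]
```

Call:
step_arm([
  [[-45, -41, 2], -2],
  [[-90, -83, 4], -4],
  [[-135, -125, 6], -6],
  [[-180, -166, 8], -8],
  [[-225, -208, 10], -10],
  [[-270, -250, 12], -12],
  [[-310, -290, 14], -14],
  [[-330, -340, 20], -14],
  [[-350, -390, 28], -14],
  [[-370, -440, 40], -14],
  [[-390, -490, 55], -14],
  [[-410, -540, 70], -14],
], claw=-0.3)

```text
clock: 2.25
eef_pos: [0.3548, -0.2109, 0.2339]
tool_rot: [0.095, 0.995, -0.0, 0.001]
ft_force: [0.9, 0.2, -0.2]
grip_width: 0.0555
grasp_force: 0.0
```

```bash
python3 -c "
from h import *
go(.348,-.33,.15,169.5);print(bot.get_obs()['grip_width'])"
```

```text
shift [-15.7, -118.2, 83.9] turn -0.43 now [ 0.3548 -0.2109  0.2339] psi 169.07 tilt [ 0.0015 -0.0006] F [ 0.95  0.17 -0.15] t 2.25 j [-0.54  0.12 -0.34  1.12  0.   -0.35]
0.05545486557459952
```

Call:
step_arm([
  [[-4, -40, 20], 0],
  [[-8, -80, 45], 0],
  [[-15, -115, 70], 0],
  [[-16, -118, 84], 0],
  [[-16, -118, 84], 0],
  [[-16, -118, 84], 0],
])

```text
clock: 3.0
eef_pos: [0.3487, -0.3272, 0.1505]
tool_rot: [0.094, 0.996, -0.0, 0.0]
ft_force: [-0.3, 0.5, 0.0]
grip_width: 0.0554
grasp_force: 0.0
```

```bash
python3 - <<'E'
from h import *
go(.348,-.33,.079,169)
im,d=bot.camera('scene'); cv2.imwrite('pics/s2.png',cv2.resize(im[190:350,220:420,::-1],None,fx=3.5,fy=3.5))
im,d=bot.camera('top'); r=bot.trace('wedge','top')[0]; print(r['score'],r['uv'],r['pixels'].sum())
E
```

```text
shift [0.2, -2.9, 71.5] turn 0.16 now [ 0.3487 -0.3272  0.1505] psi 169.16 tilt [ 0.0004 -0.0002] F [-0.25  0.54  0.02] t 3.0 j [-0.75  0.33 -0.31  0.94  0.   -0.56]
0.58 [362.9, 272.5] 542
```

View pics/s2.png

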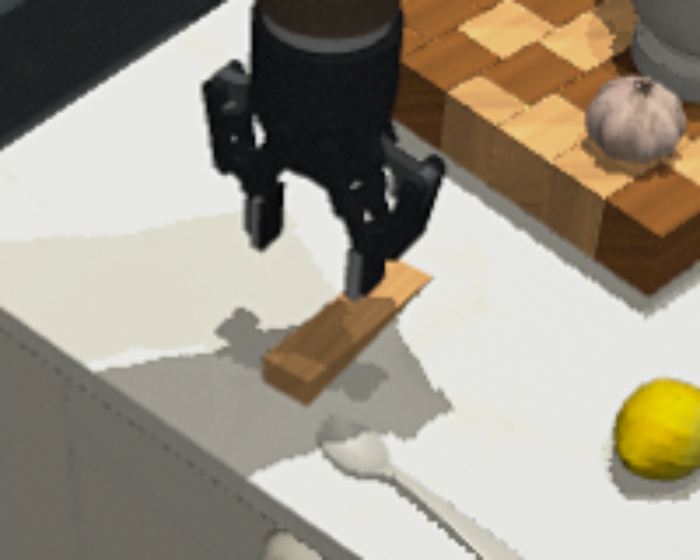

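Call:
step_arm([
  [[0, -2, 25], 0],
  [[0, -2, 50], 0],
  [[0, -2, 66], 0],
  [[0, -2, 72], 0],
  [[0, -2, 72], 0],
])

```text
clock: 3.78
eef_pos: [0.3482, -0.3297, 0.0782]
tool_rot: [0.095, 0.995, -0.0, 0.0]
ft_force: [0.3, 0.8, 0.1]
grip_width: 0.0556
grasp_force: 0.0
```

Call:
step_arm([
  [[0, 0, 0], 0],
  [[0, 0, 0], 0],
  [[0, 0, 0], 0],
  [[0, 0, 0], 0],
  [[0, 0, 0], 0],
], claw=1)

```text
clock: 4.4
eef_pos: [0.3487, -0.3304, 0.0792]
tool_rot: [0.095, 0.995, -0.001, 0.001]
ft_force: [-1.0, 0.4, 6.1]
grip_width: 0.0303
grasp_force: 59.9
```

```bash
python3 - <<'E'
from h import *
go(.348,-.33,.079,156.75)
im,d=bot.camera('scene'); cv2.imwrite('pics/s3.png',cv2.resize(im[190:350,220:420,::-1],None,fx=3.5,fy=3.5))
im,d=bot.camera('top'); 
for c in ['top','scene']:
    d=bot.camera(c)[1]; r=bot.trace('wedge',c)[0]; Q=world(c,d,r['pixels']); print(r['score'],r['uv'],len(Q),rect(Q[:,:2]),np.percentile(Q,[1,99],axis=0).round(3))
E
```

```text
shift [0.8, 0.3, 0.2] turn 12.34 now [ 0.3487 -0.3304  0.0792] psi 169.09 tilt [ 0.002  -0.0016] F [-0.95  0.4   6.08] t 4.4 j [-0.76  0.43 -0.38  0.76  0.   -0.57]
0.9 [362.1, 269.0] 553 (array([ 410.1, -341.4]), array([44.9, 99. ]), 68.3) [[ 0.377 -0.367 -0.   ]
 [ 0.457 -0.312  0.176]]
0.79 [309.2, 294.4] 295 (array([ 371.9, -336.2]), array([ 31.5, 102.7]), 77.8) [[ 0.321 -0.343  0.001]
 [ 0.419 -0.312  0.021]]
```

View pics/s3.png

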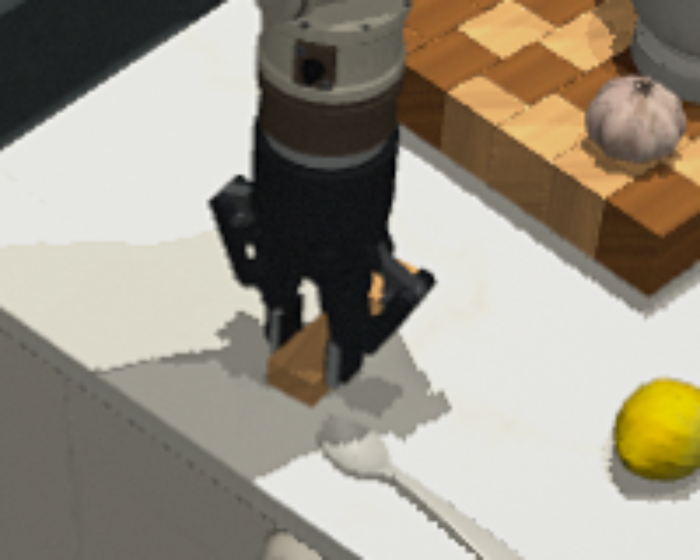

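Call:
step_arm([
  [[0, 0, 0], 0],
  [[0, 0, 0], 0],
  [[0, 0, -2.5], 0],
  [[0, 0, -2.5], 0],
], claw=-0.15)

```text
clock: 5.2
eef_pos: [0.3481, -0.3299, 0.0805]
tool_rot: [0.095, 0.995, -0.0, 0.0]
ft_force: [-0.8, -0.1, -0.0]
grip_width: 0.0489
grasp_force: 0.0
```

Call:
step_arm([
  [[0, 0, 0], 0],
  [[0, 0, 0], 0],
  [[0, 0, 0], 0],
  [[0, 0, 0], 0],
  [[0, 0, 0], 0],
], claw=1)

```text
clock: 5.82
eef_pos: [0.3482, -0.33, 0.0807]
tool_rot: [0.095, 0.995, -0.0, 0.0]
ft_force: [0.1, 0.1, 4.9]
grip_width: 0.03
grasp_force: 59.9
```

```bash
python3 - <<'E'
from h import *
go(.452,-.1435,.081,156.75)
E
```

```text
shift [-66.7, 202.8, -0.3] turn 12.34 now [ 0.3482 -0.33    0.0807] psi 169.09 tilt [ 0.0004 -0.0005] F [0.09 0.09 4.86] t 5.83 j [-0.76  0.42 -0.38  0.76 -0.   -0.57]
```

Call:
step_arm([
  [[0, 0, -0.3], 0],
  [[-6, 20, -0.3], 2],
  [[-13, 40, -0.3], 4],
  [[-20, 60, -0.3], 6],
  [[-27, 80, -0.3], 8],
  [[-33, 100, -0.3], 10],
  [[-40, 120, -0.3], 12.3],
  [[-46, 140, -0.3], 12.3],
  [[-53, 160, -0.3], 12.3],
  [[-60, 180, -0.3], 12.3],
  [[-66.7, 202.8, -0.3], 12.3],
  [[-66.7, 202.8, -0.3], 12.3],
])

```text
clock: 7.32
eef_pos: [0.4527, -0.1422, 0.0807]
tool_rot: [0.2, 0.98, 0.001, 0.0]
ft_force: [0.5, 0.7, 3.2]
grip_width: 0.03
grasp_force: 59.7
```

```bash
python3 - <<'E'
from h import *
go(.501,-.164,.081,156.75)
for c in ['top','scene']:
    im,d=bot.camera(c); r=bot.trace('wedge',c)[0]; Q=world(c,d,r['pixels'])
    Q=Q[(Q[:,2]<.02)&(Q[:,2]>-.005)]
    f=np.array([.627,-.2185]); th=np.radians(-23.25); ex=np.array([np.cos(th),np.sin(th)]); ey=np.array([-ex[1],ex[0]])
    q=(Q[:,:2]-f)*1000; print(c,r['score'],len(q),np.percentile(q@ex,[1,99]),np.percentile(q@ey,[1,99]))
    if c=='scene': cv2.imwrite('pics/s4.png',cv2.resize(im[150:310,220:420,::-1],None,fx=3.5,fy=3.5))
E
```

```text
shift [-53.0, -1.2, -0.2] turn 0.2 now [ 0.4527 -0.1422  0.0807] psi 156.95 tilt [0.0011 0.0011] F [0.55 0.74 3.17] t 7.33 j [-0.3   0.42 -0.4   0.76  0.    0.1 ]Traceback (most recent call last):
  File "<stdin>", line 4, in <module>
IndexError: list index out of range
```

```bash
python3 - <<'E'
from h import *
go(.501,-.164,.081,156.75)
c='scene'
im,d=bot.camera(c); cv2.imwrite('pics/s4.png',cv2.resize(im[150:310,220:420,::-1],None,fx=3.5,fy=3.5))
for r in bot.trace('wedge',c)[:1]:
    Q=world(c,d,r['pixels']); Q=Q[(Q[:,2]<.022)&(Q[:,2]>-.005)]
    f=np.array([.627,-.2185]); th=np.radians(-23.25); ex=np.array([np.cos(th),np.sin(th)]); ey=np.array([-ex[1],ex[0]])
    q=(Q[:,:2]-f)*1000; print(c,r['score'],len(q),np.percentile(q@ex,[1,99]),np.percentile(q@ey,[1,99]))
im,d=bot.camera('top'); cv2.imwrite('pics/t4.png',cv2.resize(im[130:300,250:450,::-1],None,fx=3.5,fy=3.5))
E
```

```text
shift [-53.1, 0.1, -0.2] turn 0.09 now [ 0.4521 -0.1432  0.0807] psi 156.84 tilt [0.0007 0.0005] F [0.94 1.32 2.88] t 7.42 j [-0.31  0.42 -0.4   0.76  0.    0.1 ]
scene 0.59 420 [-215.803906   -86.3801089] [-16.44817169  16.35488145]
```

View pics/s4.png

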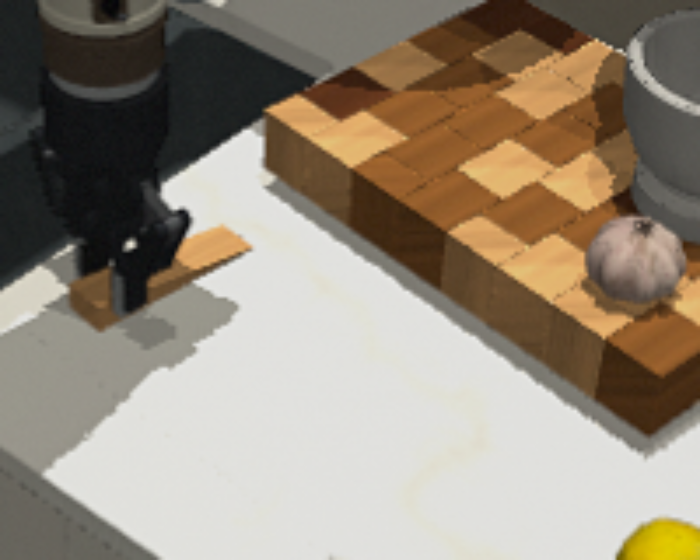

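Call:
step_arm([
  [[-8, 0, 0], 0],
  [[-18, 0, 0], 0],
  [[-28, 0, 0], 0],
  [[-38, 0, 0], 0],
  [[-47, 0, 0], 0],
  [[-54, 0, 0], 0],
  [[-58, 0, 0], 0],
  [[-60, 0, 0], 0],
  [[-60, 0, 0], 0],
])

```text
clock: 8.7
eef_pos: [0.5042, -0.1671, 0.0807]
tool_rot: [0.202, 0.979, 0.0, -0.003]
ft_force: [-6.4, 1.7, 11.4]
grip_width: 0.0298
grasp_force: 60.5
```

```bash
cat > f.py <<'E'
from h import *
th=np.radians(-23.25); ex=np.array([np.cos(th),np.sin(th)]); ey=np.array([-ex[1],ex[0]])
o=bot.get_obs(); p=(o['eef_pos'][:2]-[.627,-.2185])*1000; F=o['ft_force']
print('along',p@ex,'lat',p@ey,'Fpush',-F[:2]@ex,'Flat',F[:2]@ey,'Fz',F[2],'t',o['clock'])
E
python3 f.py
```

```text
along -133.07419752018706 lat -1.2757117959473376 Fpush 6.513955211104748 Flat -0.9279470377017114 Fz 11.351379419016022 t 8.7
```

Call:
step_arm([
  [[0, 0, -0.4], 0],
  [[0, 0, -0.6], 0],
  [[0, 0, -0.6], 0],
])

```text
clock: 9.07
eef_pos: [0.5067, -0.1674, 0.0808]
tool_rot: [0.202, 0.979, -0.0, -0.0]
ft_force: [-0.5, 0.4, -1.4]
grip_width: 0.0304
grasp_force: 59.3
```

```bash
python3 f.py; python3 -c "
from h import *
go(.501,-.164,.081,156.75)"
```

```text
along -130.6787052064257 lat -0.5511585468102709 Fpush 0.5861066446503502 Flat 0.18972620955374542 Fz -1.3969262876440567 t 9.075
shift [6.6, 0.9, -0.2] turn -0.0 now [ 0.5067 -0.1674  0.0808] psi 156.75 tilt [-0.0007 -0.0002] F [-0.46  0.41 -1.4 ] t 9.07 j [-0.32  0.51 -0.23  0.83 -0.    0.09]
```

Call:
step_arm([
  [[-2, 0, 0], 0],
  [[-4, 0, 0], 0],
  [[-6, 0, 0], 0],
  [[-8, 0, 0], 0],
  [[-10, 0, 0], 0],
  [[-12, 0, 0], 0],
  [[-12, 0, 0], 0],
])

```text
clock: 9.95
eef_pos: [0.5182, -0.1718, 0.0813]
tool_rot: [0.201, 0.98, -0.0, 0.0]
ft_force: [-0.6, 0.6, 0.5]
grip_width: 0.0299
grasp_force: 59.3
```

Call:
step_arm([
  [[-1, 0, 0], 0],
  [[-2, 0, 0], 0],
  [[-3, 0, 0], 0],
  [[-4, 0, 0], 0],
  [[-4, 0, 0], 0],
])

```text
clock: 10.58
eef_pos: [0.5218, -0.1733, 0.0813]
tool_rot: [0.201, 0.98, -0.0, -0.0]
ft_force: [0.7, 0.0, -0.2]
grip_width: 0.0302
grasp_force: 59.3
```

```bash
python3 f.py
```

```text
along -114.53267279399884 lat -0.025548207401399736 Fpush -0.6376615346017349 Flat 0.32291491108598674 Fz -0.19702118501780852 t 10.575
```

Call:
step_arm([
  [[-1, 0, 0], 0],
  [[-2, 0, 0], 0],
  [[-3, 0, 0], 0],
  [[-4, 0, 0], 0],
  [[-4, 0, 0], 0],
])

```text
clock: 11.2
eef_pos: [0.5246, -0.1745, 0.0809]
tool_rot: [0.201, 0.98, 0.0, -0.001]
ft_force: [-2.8, 1.4, -0.7]
grip_width: 0.0305
grasp_force: 59.3
```

Call:
step_arm([
  [[-1, 0, 0], 0],
  [[-2, 0, 0], 0],
  [[-3, 0, 0], 0],
  [[-3, 0, 0], 0],
])

```text
clock: 11.7
eef_pos: [0.5256, -0.175, 0.0808]
tool_rot: [0.201, 0.98, 0.001, -0.003]
ft_force: [-8.3, 3.5, 4.4]
grip_width: 0.0302
grasp_force: 59.8
```

Call:
step_arm([
  [[-0.6, 0, 0], 0],
  [[-1.2, 0, 0], 0],
  [[-1.2, 0, 0], 0],
  [[-1.2, 0, 0], 0],
])

```text
clock: 12.2
eef_pos: [0.5259, -0.1751, 0.0808]
tool_rot: [0.201, 0.98, 0.001, -0.004]
ft_force: [-10.5, 4.2, 6.3]
grip_width: 0.03
grasp_force: 60.0
```

```bash
python3 f.py
```

```text
along -110.0646977409028 lat -0.051933085591052475 Fpush 11.242889676394077 Flat -0.3059122305507942 Fz 6.275323629543917 t 12.2
```

Call:
step_arm([
  [[0, 0, -0.2], 0],
  [[0, 0, -0.3], 0],
  [[-0.3, 0, -0.3], 0],
  [[-0.6, 0, -0.3], 0],
  [[-0.6, 0, -0.3], 0],
])

```text
clock: 12.82
eef_pos: [0.526, -0.1752, 0.0807]
tool_rot: [0.201, 0.98, 0.001, -0.004]
ft_force: [-9.7, 5.2, 6.2]
grip_width: 0.0308
grasp_force: 59.9
```

```bash
python3 f.py
```

```text
along -109.89998079391502 lat -0.07187055057588765 Fpush 10.951672481182818 Flat 0.9050431181098109 Fz 6.161977507803416 t 12.825
```

Call:
step_arm([
  [[-0.4, 0, -0.2], 0],
  [[-0.8, 0, -0.3], 0],
  [[-1, 0, -0.3], 0],
  [[-1, 0, -0.3], 0],
])

```text
clock: 13.32
eef_pos: [0.5263, -0.1753, 0.0808]
tool_rot: [0.201, 0.98, 0.001, -0.005]
ft_force: [-11.5, 4.4, 5.1]
grip_width: 0.0304
grasp_force: 59.9
```

```bash
python3 f.py
```

```text
along -109.61335101290447 lat -0.07931731440279322 Fpush 12.287447582894554 Flat -0.45910983387819915 Fz 5.061655100302249 t 13.325
```

Call:
step_arm([
  [[-0.4, 0, -0.2], 0],
  [[-0.8, 0, -0.2], 0],
  [[-0.8, 0, -0.2], 0],
  [[-0.8, 0, -0.2], 0],
])

```text
clock: 13.82
eef_pos: [0.5265, -0.1754, 0.0807]
tool_rot: [0.201, 0.98, 0.001, -0.006]
ft_force: [-11.9, 5.4, 4.8]
grip_width: 0.0303
grasp_force: 59.9
```

```bash
python3 f.py
```

```text
along -109.30300794444034 lat -0.09661564238687248 Fpush 13.043321725746786 Flat 0.23186743107227148 Fz 4.793480338920413 t 13.825
```

Call:
step_arm([
  [[1, 0, 0], 0],
  [[2, 0, 0], 0],
  [[3, 0, 0], 0],
  [[3.5, 0, 0], 0],
  [[3.5, 0, 0], 0],
])

```text
clock: 14.45
eef_pos: [0.5261, -0.1752, 0.0811]
tool_rot: [0.201, 0.98, 0.0, -0.003]
ft_force: [-4.9, 3.0, -0.8]
grip_width: 0.0303
grasp_force: 59.3
```

```bash
python3 f.py
```

```text
along -109.75496330525408 lat -0.08114214529923913 Fpush 5.72401260366758 Flat 0.8452320815301846 Fz -0.7527657560029268 t 14.45
```

Call:
step_arm([
  [[0.7, 0, 0], 0],
  [[1.4, 0, 0], 0],
  [[2, 0, 0.2], 0],
  [[2, 0, 0.2], 0],
])

```text
clock: 14.95
eef_pos: [0.5259, -0.1752, 0.0816]
tool_rot: [0.201, 0.98, 0.0, -0.001]
ft_force: [-3.9, 1.1, -2.4]
grip_width: 0.0302
grasp_force: 59.4
```

Call:
step_arm([
  [[0, 0, 0], 0],
  [[0, 0, 0], 0],
  [[0, 0, 0], 0],
  [[0, 0, 0], 0],
], claw=-0.3)

```text
clock: 15.45
eef_pos: [0.527, -0.1755, 0.0823]
tool_rot: [0.201, 0.98, -0.0, 0.001]
ft_force: [-0.0, -0.1, 0.2]
grip_width: 0.0559
grasp_force: 0.0
```

```bash
python3 f.py; python3 - <<'E'
from h import *
go(.527,-.175,.18,156.75); go(.56,-.22,.19,156.75); go(.627,-.2185,.16,156.75)
E
```

```text
along -108.84663790297526 lat 0.0074166250406833 Fpush -0.02078535469142617 Flat -0.0730593220148763 Fz 0.17836796940263458 t 15.45
shift [0.1, 0.5, -97.7] turn 0.04 now [ 0.527  -0.1755  0.0823] psi 156.79 tilt [ 0.0014 -0.0005] F [-0.01 -0.08  0.18] t 15.45 j [-0.32  0.54 -0.17  0.86 -0.    0.08]
shift [-48.0, -27.9, -107.6] turn 0.04 now [ 0.527  -0.1755  0.0823] psi 156.79 tilt [ 0.0014 -0.0005] F [-0.01 -0.08  0.18] t 15.45 j [-0.32  0.54 -0.17  0.86 -0.    0.08]
shift [-109.0, -0.1, -77.5] turn 0.04 now [ 0.527  -0.1755  0.0823] psi 156.79 tilt [ 0.0014 -0.0005] F [-0.01 -0.08  0.18] t 15.45 j [-0.32  0.54 -0.17  0.86 -0.    0.08]
```

Call:
step_arm([
  [[0, 0, -20], 0],
  [[0, 0, -50], 0],
  [[0, 0, -80], 0],
  [[0, 0, -100], 0],
  [[0, 0, -100], 0],
])

```text
clock: 16.08
eef_pos: [0.5277, -0.1758, 0.1838]
tool_rot: [0.201, 0.98, -0.0, 0.002]
ft_force: [-0.2, 0.4, -0.1]
grip_width: 0.0555
grasp_force: 0.0
```

Call:
step_arm([
  [[-20, 0, 0], 0],
  [[-45, 0, 0], 0],
  [[-70, 0, 0], 0],
  [[-95, 0, 0], 0],
  [[-109, 0, 15], 0],
  [[-109, 0, 15], 0],
  [[-109, 0, 15], 0],
  [[-109, 0, 15], 0],
], claw=1)

```text
clock: 17.08
eef_pos: [0.6262, -0.2181, 0.1673]
tool_rot: [0.201, 0.98, -0.0, 0.0]
ft_force: [-0.1, 0.2, -0.7]
grip_width: -0.0001
grasp_force: 0.0
```

```bash
python3 f.py; python3 - <<'E'
from h import *
go(.627,-.2185,.141,156.75); print(bot.get_obs()['grip_width'])
c='scene'
im,d=bot.camera(c); cv2.imwrite('pics/s5.png',cv2.resize(im[130:290,220:420,::-1],None,fx=3.5,fy=3.5))
for r in bot.trace('wedge',c)[:1]:
    Q=world(c,d,r['pixels']); Q=Q[(Q[:,2]<.022)&(Q[:,2]>-.005)]
    f=np.array([.627,-.2185]); th=np.radians(-23.25); ex=np.array([np.cos(th),np.sin(th)]); ey=np.array([-ex[1],ex[0]])
    q=(Q[:,:2]-f)*1000; print(c,r['score'],len(q),np.percentile(q@ex,[1,99]),np.percentile(q@ey,[1,99]))
E
```

```text
along -0.9158191879111739 lat 0.09484842063529397 Fpush 0.14276845735605304 Flat 0.11021194836233997 Fz -0.7088899877046154 t 17.075
shift [-0.9, -0.1, 26.3] turn 0.04 now [ 0.6262 -0.2181  0.1673] psi 156.79 tilt [ 0.0001 -0.    ] F [-0.09  0.16 -0.71] t 17.07 j [-0.34  0.64  0.27  1.2  -0.    0.07]
-0.00011663384689314974
scene 0.98 474 [-135.99757854  -30.91070155] [-17.65844869  13.43282881]
```

View pics/s5.png

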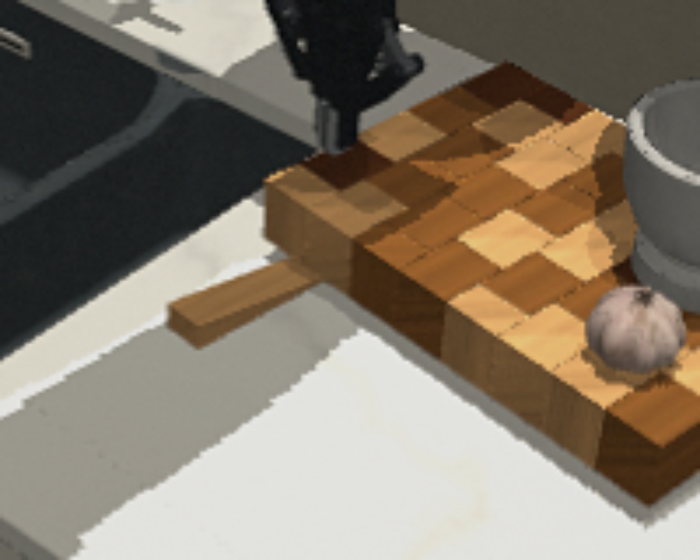

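Call:
step_arm([
  [[-1, 0, 7], 0],
  [[-1, 0, 14], 0],
  [[-1, 0, 20], 0],
  [[-1, 0, 23], 0],
  [[-1, 0, 25], 0],
  [[-1, 0, 25], 0],
])

```text
clock: 17.92
eef_pos: [0.6275, -0.2187, 0.1418]
tool_rot: [0.201, 0.98, 0.0, -0.0]
ft_force: [0.1, -0.1, 1.2]
grip_width: 0.0002
grasp_force: 0.0
```

Call:
step_arm([
  [[0, 0, 0.5], 0],
  [[0, 0, 1], 0],
  [[0, 0, 1.5], 0],
  [[0, 0, 2], 0],
  [[0, 0, 2], 0],
])

```text
clock: 18.55
eef_pos: [0.6275, -0.2187, 0.1398]
tool_rot: [0.201, 0.98, -0.0, -0.0]
ft_force: [-0.1, 0.3, -0.6]
grip_width: 0.0
grasp_force: 0.0
```

Call:
step_arm([
  [[0, 0, 0.3], 0],
  [[0, 0, 0.6], 0],
  [[0, 0, 0.9], 0],
  [[0, 0, 1.2], 0],
  [[0, 0, 1.2], 0],
])

```text
clock: 19.18
eef_pos: [0.6275, -0.2186, 0.1387]
tool_rot: [0.201, 0.98, -0.0, -0.0]
ft_force: [-0.2, 0.4, -0.4]
grip_width: -0.0002
grasp_force: 0.0
```

Call:
step_arm([
  [[0, 0, 0.3], 0],
  [[0, 0, 0.6], 0],
  [[0, 0, 0.9], 0],
  [[0, 0, 0.9], 0],
])

```text
clock: 19.68
eef_pos: [0.6275, -0.2186, 0.1386]
tool_rot: [0.201, 0.98, -0.0, 0.0]
ft_force: [-1.9, 1.1, 4.8]
grip_width: 0.0002
grasp_force: 2.5
```

Call:
step_arm([
  [[0, 0, 0.4], 0],
  [[0, 0, 0.8], 0],
  [[0, 0, 1.2], 0],
  [[0, 0, 1.2], 0],
])

```text
clock: 20.18
eef_pos: [0.6275, -0.2186, 0.1385]
tool_rot: [0.201, 0.98, -0.0, 0.001]
ft_force: [-3.6, 1.7, 9.3]
grip_width: 0.0004
grasp_force: 4.9
```

Call:
step_arm([
  [[0.5, 0, 0.5], 0],
  [[1, 0, 1], 0],
  [[1.5, 0, 1.5], 0],
  [[1.5, 0, 1.9], 0],
  [[1.5, 0, 1.9], 0],
])

```text
clock: 20.8
eef_pos: [0.6272, -0.2185, 0.1385]
tool_rot: [0.201, 0.98, -0.0, 0.002]
ft_force: [-4.0, 1.0, 14.6]
grip_width: 0.0002
grasp_force: 7.3
```

Call:
step_arm([
  [[0.2, 0, 0.4], 0],
  [[0.4, 0, 0.7], 0],
  [[0.4, 0, 0.7], 0],
  [[0.4, 0, 0.7], 0],
  [[0.4, 0, 0.7], 0],
  [[0.4, 0, 0.7], 0],
])

```text
clock: 21.55
eef_pos: [0.6271, -0.2185, 0.1385]
tool_rot: [0.201, 0.98, -0.001, 0.003]
ft_force: [-4.6, 1.1, 16.7]
grip_width: -0.0001
grasp_force: 8.3
```

Call:
step_arm([
  [[0, 0, 0.2], 0],
  [[0, 0, 0.2], 0],
  [[0, 0, 0.2], 0],
  [[0, 0, 0.2], 0],
  [[0, 0, 0.2], 0],
  [[0, 0, 0.2], 0],
  [[0, 0, 0.2], 0],
  [[0, 0, 0.2], 0],
])

```text
clock: 22.55
eef_pos: [0.6271, -0.2185, 0.1385]
tool_rot: [0.201, 0.98, -0.001, 0.003]
ft_force: [-4.5, 1.0, 17.3]
grip_width: -0.0006
grasp_force: 8.7
```

Call:
step_arm([
  [[0, 0, -1.5], 0],
  [[0, 0, -3], 0],
  [[0, 0, -5], 0],
  [[0, 0, -10], 0],
  [[0, 0, -30], 0],
  [[0, 0, -60], 0],
  [[0, 0, -80], 0],
  [[40, 0, -100], 0],
  [[80, 0, -100], 0],
  [[120, 0, -100], 0],
  [[120, 0, -100], 0],
])

```text
clock: 23.92
eef_pos: [0.5122, -0.1693, 0.2332]
tool_rot: [0.201, 0.98, 0.0, -0.002]
ft_force: [1.1, 0.0, 0.9]
grip_width: 0.0001
grasp_force: 0.0
```

```bash
python3 f.py; python3 - <<'E'
from h import *
c='scene'
im,d=bot.camera(c); cv2.imwrite('pics/s6.png',cv2.resize(im[130:290,220:420,::-1],None,fx=3.5,fy=3.5))
f=np.array([.627,-.2185]); th=np.radians(-23.25); ex=np.array([np.cos(th),np.sin(th)]); ey=np.array([-ex[1],ex[0]])
r=bot.trace('wedge',c)[0]
Q=world(c,d,r['pixels']); Q=Q[(Q[:,2]<.022)&(Q[:,2]>-.005)]
q=(Q[:,:2]-f)*1000; print(c,r['score'],len(q),np.percentile(q@ex,[1,99]),np.percentile(q@ey,[1,99]))
r=bot.trace('chopping_block',c)[0]
P=world(c,d,r['pixels']); P=P[abs(P[:,2]-.066)<.008]; Z=np.c_[P[:,:2],np.ones(len(P))]; print('tilt',np.linalg.lstsq(Z,P[:,2],rcond=None)[0])
E
```

```text
along -124.90523301153169 lat -0.0873814744811483 Fpush -0.9907999480297465 Flat 0.44749220589697497 Fz 0.8756757835706839 t 23.925
scene 0.95 580 [-136.08956323  -27.38901874] [-17.61965639  27.3684169 ]
tilt [0.00087788 0.00108957 0.06354897]
```

View pics/s6.png

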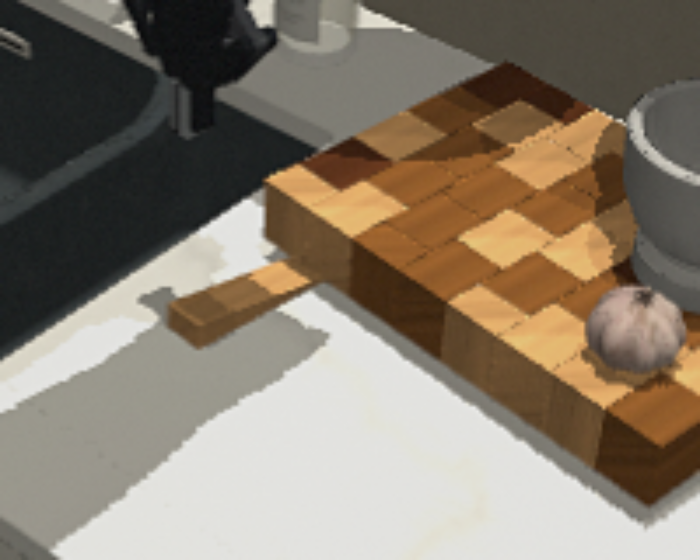

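The wedge sits unchanged, heel at pixel (190,325) of the crop. The block is level, the garlic is in place and the arm is clear.

```bash
python3 -c "
from workcell import bot
print(bot.job_done())"
```

```text
the job is handed in; nothing more can be done
None
```

The wedge is jammed under the worn foot (pushed in with about 13 N) and stayed put when released. The corner did not give under a 17 N press, the block looks level, the garlic and mug were not touched, and the job is handed in at about 24 s with no verdict returned.

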